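# Switch on the desk power box under its push-latch flap

## Robot

A 6-joint arm with a two-finger parallel gripper is mounted at the origin on the work surface. World frame = base frame: x ahead of the robot, y to its left, z up, the work surface at z = 0. Lengths are in m, angles in degrees, forces in N, time in s.
With the tool pointing down it reaches from about 0.275 to 0.75 m from the base axis. Payload 10.2 kg.
Tool frame: the origin (TCP) lies midway between the tips of the shut fingers; the grasp point (between the pads) lies 19 mm behind it (grip_depth is the distance from the TCP to the grasp point, in m); z points along the fingers, y is the line along which they close (so a half turn about z gives the same grasp; the last joint's range is limited). The gripper opens to 88 mm and grips with 3 to 60 N. Pads are 18 mm wide; open, the fingers measure 123 mm over their backs; the gripper's body (75 mm by 187 mm) begins 45 mm behind the grasp point.
Start: joints at [-87.628, 17.928, 85.812, -0, 76.261, -12.8], TCP at [0.137, -0.507, 0.213] pointing down, gripper open.
Joint ranges: [-168.41, 168.41], [-55.51, 124.54], [10.69, 146.95], [-70.63, 250.63], [1, 178], [-165.06, 165.06]. Speed limits (degrees/s): [136.94, 136.94, 172.46, 180, 180, 180].

## Interface

Orientations are given as [roll, pitch, yaw] about the fixed x, y, z axes, in that order (R = Rz(yaw) Ry(pitch) Rx(roll)).
In Python, from cell import * gives the robot as it stands.
- The arm moves only by the shell command python3 -m pendant 'ROWS' [OPENING] [FORCE]. ROWS is JSON, one flat list of numbers, 6 for each row, row after row: the shift along the tool's x, y, z in cm, then the turn, a rotation vector about the tool's x, y, z in degrees. A call has 1 to 12 rows; each row shifts and turns the commanded pose from where the row before left it, along the tool's axes as they then stand; what a row does not reach is not made up. A row lasts 1/8 s, in which the tool goes at most 62.5 mm and 10.7 degrees, less where a joint would pass 70% of its speed; a pose out of reach is approached as far as the arm can. A call with a gripper value outside its range is refused whole. OPENING is the finger opening in cm, from 0 to 8.81, set as the call begins (- or left out, the last holds). The fingers move at their own pace and stop on an object; FORCE is the grip in N (left out, the last holds). Time passes only in rows, so rows that do not move let the fingers close. It gives the time, the measured TCP pose, the force, the opening and the grip force at its end, in the units of the state.
- read_state(): the state, without advancing time (a new reading comes with each control period).
- capture(name): name is "scene" or "top" or "wrist"; returns (picture, depth): 384x512x3 uint8, red, green, blue; 384x512 float32, m along the optical axis (not along the pixel's ray), 0 where there is no reading.
- calibration(name): a dict with "mtx" (3x3 intrinsics, pixels), "k1" (the pictures are not rectified: a ray, as slopes to the right and down, at radius r is drawn at 1 + k1 r^2 times it, then the intrinsics apply), "R" (3x3) and "t" (3): a world point X has camera coordinates R X + t; the wrist camera has in their place "tool_from_camera" (4x4, takes a point from camera to tool coordinates, whose origin is the TCP and whose axes are the flange's). Camera axes: x right, y down, z forward; pixel columns grow to the right and rows downward; lengths in m; the calibration is good to about 2 mm. A picture is of the moment at which its call begins: read the wrist's pose just before it. calibration takes no time and is no camera call.
- close_job(): hands the job in; it is judged then, once.
Trained networks look in the newest picture that a camera, given by its name, has taken for a name from the list of things; names that differ only in an ending like _2 or _b are one class to them, and where a whole thing is asked for, a point or a joint stands for the part that bears it (a point fixed in the world has none). Each returns a list of dicts, best first, with "confidence" (0 to 1); they miss things now and then, are a little off and sometimes report something else, mostly with a low value. They report only what shows in the picture. A call takes as long as a camera call.
- recognise(camera, label): "centre" ([column, row] in pixels, amid what is visible of it).
The state is a dict: "t": time; "joint_pos": joint angles; "joint_velocities": joint speeds; "joint_efforts": joint torques, N m; "tcp_pos": TCP position; "tcp_rot": TCP orientation; "contact_force": force on the tool from outside, world axes, zero at the start; "moment": the same for the moment, N m; "grip_width": opening from 0.0 (shut) to 1.0 (fully open); "gripper_force": force on a finger pad.
Only numpy, scipy, OpenCV 4.12 (cv2) and the standard library are available. Lean on these libraries where they do the work, as an engineer would, in place of code of your own. Each camera call takes 0.05 s, during which the arm holds its last target. There are 200 camera calls.

## Task

Turn on the desk's power box: press the front edge of its flap and let go so that it pops open, press the green-marked front end of the white paddle switch inside down to on, then push the flap down again until it latches flush. Use the fingertips only: do not pinch the flap between the fingers, and leave everything else on the desk where it lies.

Things in the scene. Friction and masses are not known exactly. Their poses are not given: they have to be found in the camera images.
- power_box: grey desk power box screwed to the desk, 140 mm deep (x), 240 wide (y), 80 high, on a 150 x 250 x 6 mm flange. Origin: centre of its underside; x points from its front (robot side) to its rear, y left, z up. Its top is an aluminium flap, 100 (x) by 200 mm (y), upper face at z = 80 mm, flush with 18 mm end cheeks and a 16 mm rear deck; the front sill (x -70 to -50 mm) is 8 mm lower.
- flap (a joint): flap hinge at its rear edge, along the box's y; rad: 0 latched flush, 1.45 open (83 deg), -0.075 pressed to its stop. Push-push catch: press the front edge in to the stop (7 mm there; 4 mm at least; 2 to 5 N) and let go: a damped spring swings it to 1.45 in 1 s and holds it. To shut: push it over and down (1 to 3 N), press to the stop, let go: it latches at 0. One more full press pops it again.
- flap_hinge (a point): fixed point on the flap's hinge axis, at the middle of the flap's width: x = 52, y = 0, z = 78 mm in the box frame; axes as the power box
- flap_press (a point): point on the flap's outer face where one presses: on its middle line, 84 mm from the hinge, 16 mm in from its front edge; moves with the flap (aluminium plate, black lining below, 5 mm thick in all). x and y lie in the face (x towards the hinge), z is the outward normal
- flap_edge (a point): middle of the flap's free (front) edge on the outer face, 100 mm from the hinge; moves with the flap. With the flap fully open it stands 97 mm above the box top and 12 mm in front of the hinge, leaving the front of the well open from above, and the outer face looks to the rear and up
- well (a point): middle of the well under the flap, on its black panel floor (box x = 2, y = 0, z = 52 mm); axes as the power box. Nothing in the well rises above box z = 70 mm: paddle on the right, sockets with a flat plug on the left (y = +64 mm), latch housing at the front middle (box x -51 to -31 mm, y within 31 mm)
- paddle (a joint): white rocker paddle of the master switch in the well, 62 mm (x) by 32 mm (y), rocking about an axis along the box's y at box x = -10, y = -62, z = 55 mm; rad: 0 off (front end up), 0.16 on (front end down). Snaps over and stays; about 5 N on the front end, which goes down 4 to 5 mm
- paddle_on (a point): point to press for on: on the paddle's upper face, 24 mm in front of its pivot, by the green bar that marks the on end; box frame x = -34, y = -62 mm, z about 65 mm when off and 61 when on
- keyboard: compact white desk keyboard, 115 x 260 x 17 mm, loose; origin centre of its underside
- highlighter: flat yellow highlighter with a black cap, 22 x 142 x 14 mm, loose, lying in front of the power box; origin at its underside near the middle
- tape_roll: cardboard-brown roll of tape lying flat, 80 mm across, 24 mm high, loose; origin centre of its underside
- tumbler: steel travel tumbler with a black lid, 75 mm across, 150 mm high, loose; origin centre of its underside
- mug: blue mug, 82 mm across, 95 mm high, loose; origin centre of its underside
- carton: black and yellow cardboard product box, 90 x 150 x 45 mm, loose; origin centre of its underside
- remote: black remote control lying flat, 46 x 160 x 18 mm, loose; origin centre of its underside

How it is judged:
By the outcome, as a careful person would: the job done as asked, in the order asked, and still so for the second after the job is handed in, with the robot touching nothing.
It also fails if it takes over 48 s, if anything falls off the work surface, if the arm or the gripper's body presses on something with over 40 N, if the wrist force passes 120 N, or if a joint passes its speed limit or range.

## Working session

There is one attempt and no reset: what is moved stays moved. The work goes in short steps, Python scripts to look and compute and a shell command to move; the robot and the scene stay as the last step left them, time stands still between calls to the robot, and variables do not carry over. Pictures are saved under pics/ and viewed, at most 10 in all, crops included, and the job is handed in when it is done.

```bash
mkdir -p pics; ls
cat > h.py <<'E'
from cell import *
import numpy as np, cv2
def world(name,px,depth,c=None):
    c=calibration(name);K=np.array(c["mtx"])
    k=float(c["k1"])
    p=cv2.undistortPoints(np.array([[px]],float),K,np.array([k,0,0,0,0.]))[0,0]
    return p,c
def w(name,px,d):
    p,c=world(name,px,d); X=np.array([p[0]*d,p[1]*d,d])
    return np.array(c["R"]).T@(X-np.array(c["t"]))
def onplane(name,px,z):
    p,c=world(name,px,0);R=np.array(c["R"]);o=-R.T@np.array(c["t"]);r=R.T@np.array([p[0],p[1],1])
    return o+r*(z-o[2])/r[2]
def proj(name,X):
    c=calibration(name);K=np.array(c["mtx"]);x=np.array(c["R"])@X+np.array(c["t"])
    r=cv2.projectPoints(np.array([x]),np.zeros(3),np.zeros(3),K,np.array([float(c["k1"]),0,0,0,0]))[0]
    return r.ravel()
E
python3 - <<'E'
from h import *
for n in ["scene","top"]:
    p,d=capture(n);cv2.imwrite(f"pics/{n}0.png",p[:,:,::-1]);np.save(n+"d.npy",d)
    for l in ["power_box","flap_press","flap","highlighter","tumbler","mug"]:
        for q in recognise(n,l)[:2]:
            u,v=q["centre"];dd=d[int(v),int(u)];print(n,l,q["confidence"],q["centre"],w(n,(u,v),dd).round(3))
print(read_state())
E
```

```text
pics
scene power_box 0.6 [300.1, 188.3] [0.591 0.14  0.079]
scene power_box 0.28 [266.4, 237.6] [0.716 0.008 0.035]
scene flap_press 0.91 [302.0, 171.1] [0.516 0.171 0.079]
scene flap 0.72 [297.9, 175.6] [0.536 0.151 0.081]
scene tumbler 0.57 [346.1, 221.2] [0.793 0.192 0.126]
scene mug 0.97 [265.9, 239.6] [0.716 0.006 0.028]
top power_box 0.67 [200.8, 206.2] [0.528 0.152 0.078]
top flap_press 0.55 [197.6, 204.0] [0.534 0.161 0.079]
top flap 0.96 [195.7, 201.7] [0.54  0.167 0.083]
top highlighter 0.68 [193.6, 245.4] [0.419 0.175 0.017]
top tumbler 0.57 [182.6, 127.0] [0.738 0.205 0.151]
top mug 0.81 [251.3, 135.0] [0.769 0.016 0.005]
{'t': 0.7, 'joint_pos': array([-8.76305182e+01,  1.79279703e+01,  8.58139580e+01,  5.73728059e-05,
        7.62611761e+01, -1.28010345e+01]), 'joint_velocities': array([-0.02681887, -0.05253117,  0.02542859, -0.0715096 , -0.03419778,
       -0.0053347 ]), 'joint_efforts': array([-2.14201456e-03, -4.02059984e+01, -2.52386320e+01,  6.93861907e-02,
        3.19448020e-02, -1.04732240e-05]), 'tcp_pos': array([ 0.13736642, -0.50669928,  0.21330549]), 'tcp_rot': array([-1.79996985e+02, -7.42176070e-04,  1.51705026e+01]), 'contact_force': array([-0.41757717, -0.1870824 ,  0.03929085]), 'moment': array([ 0.05727919, -0.02894014, -0.01679295]), 'gripper_force': 0.0, 'grip_width': 1.0031248374239332}
```

Run:
```python
import cv2
t=cv2.imread("pics/top0.png");cv2.imwrite("pics/top0c.png",cv2.resize(t[90:290,90:340],None,fx=3,fy=3,interpolation=cv2.INTER_CUBIC)[:600,:])
from h import *
d=np.load("topd.npy")
P=[];
for v in range(150,270):
  for u in range(120,290):
    if d[v,u]>0:
      P.append(w("top",(u,v),d[v,u]))
P=np.array(P)
m=(abs(P[:,2]-.08)<.006)
Q=P[m][:,:2].astype(np.float32); 
# largest blob
print(len(Q),np.median(P[m][:,2]),cv2.minAreaRect(Q),Q.min(0),Q.max(0))
```

```text
Traceback (most recent call last):
  File "h.py", line 9, in w
    p,c=world(name,px,d); X=np.array([p[0]*d,p[1]*d,d])
        ~~~~~^^^^^^^^^^^
  File "h.py", line 4, in world
    c=calibration(name);K=np.array(c["mtx"])
ValueError: time passes only in moves, steps and waits
```

View pics/top0c.png

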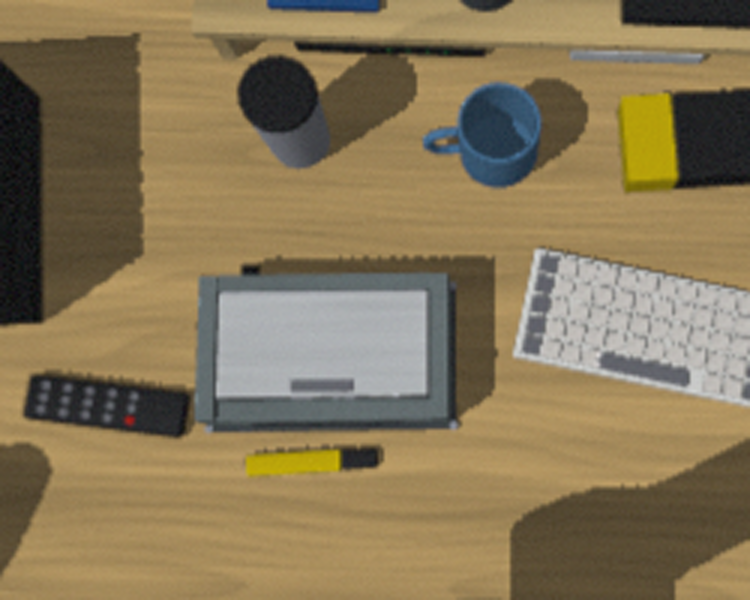

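View pics/scene0.png

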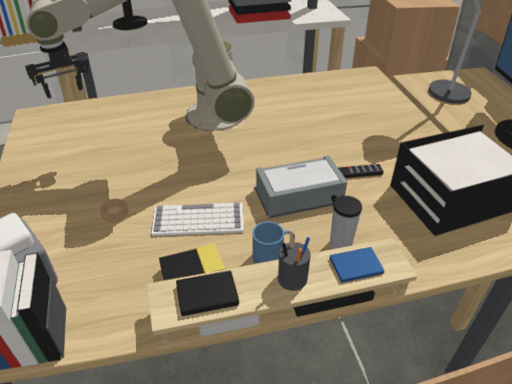

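The top crop shows the shut flap with corners near crop (217,290), (428,290), (430,400) and (215,398). The highlighter is in front of it, the remote to the left, the keyboard to the right and the tumbler behind.

```bash
cat >> h.py <<'E'
def cloud(name,d,c):
    v,u=np.nonzero(d>0);K=np.array(c["mtx"])
    p=cv2.undistortPoints(np.stack([u,v],1).astype(float)[:,None],K,np.array([float(c["k1"]),0,0,0,0.]))[:,0]
    X=np.c_[p,np.ones(len(p))]*d[v,u][:,None]
    return u,v,X
E
python3 - <<'E'
from h import *
for c in [(217,290),(428,290),(430,400),(215,398)]:
    print(onplane("top",(c[0]/3+90,c[1]/3+90),.08).round(4))
c=calibration("top");d=np.load("topd.npy");u,v,X=cloud("top",d,c);P=(X-np.array(c["t"]))@np.array(c["R"])
m=(abs(P[:,2]-.08)<.005)&(abs(P[:,0]-.54)<.12)&(abs(P[:,1]-.16)<.15)
print(m.sum(),np.median(P[m],0),cv2.minAreaRect(P[m][:,:2].astype(np.float32)))
print(np.percentile(P[m][:,:2],[.5,99.5],axis=0))
print(-np.array(c["R"]).T@c["t"])
c=calibration("scene");d=np.load("scened.npy");u,v,X=cloud("scene",d,c);P=(X-np.array(c["t"]))@np.array(c["R"])
m=(abs(P[:,2]-.08)<.005)&(abs(P[:,0]-.54)<.12)&(abs(P[:,1]-.16)<.15)
print(m.sum(),np.median(P[m],0),cv2.minAreaRect(P[m][:,:2].astype(np.float32)))
E
```

```text
[0.5812 0.2652 0.08  ]
[0.5877 0.0633 0.08  ]
[0.4818 0.0571 0.08  ]
[0.4776 0.2597 0.08  ]
3374 [0.53975595 0.16259908 0.07932203] ((0.5324351787567139, 0.16245967149734497), (0.1393938958644867, 0.23970524966716766), 1.8553409576416016)
[[0.46478328 0.0427802 ]
 [0.60322566 0.28126954]]
[ 0.36528597 -0.00433915  1.26032828]
2099 [0.54471181 0.15503891 0.07930153] ((0.5320649147033691, 0.16121140122413635), (0.14462731778621674, 0.2419794648885727), 1.5278433561325073)
```

```bash
python3 -m pendant '[0,0,0,0,0,6.7, 0,0,0,0,0,6.7, 2.9,-5.1,0,0,0,0, 2.9,-5.1,0,0,0,0, 2.9,-5.1,0,0,0,0, 2.9,-5.1,0,0,0,0, 2.9,-5.1,0,0,0,0, 2.9,-5.1,0,0,0,0, 2.9,-5.1,0,0,0,0, 2.9,-5.1,0,0,0,0, 2.9,-5.1,0,0,0,0, 2.9,-5.1,0,0,0,0]' 0
cat > s.py <<'E'
from h import *
B=np.array([.5312,.1618]);a=np.radians(1.8);R2=np.array([[np.cos(a),-np.sin(a)],[np.sin(a),np.cos(a)]])
s=read_state();p=s["tcp_pos"];b=R2.T@(p[:2]-B)
print("t",s["t"],"tool box xyz mm",(b*1e3).round(1),(p[2]*1e3).round(1),"rot",s["tcp_rot"].round(1),"F",s["contact_force"].round(1))
E
python3 s.py
```

```text
t: 2.2
tcp_pos: [0.4122, 0.014, 0.2136]
tcp_rot: [180.0, -0.1, 1.8]
contact_force: [-0.1, -0.9, 0.5]
grip_width: 0.007
gripper_force: 0.0
t 2.2 tool box xyz mm [-123.6 -144. ] 213.6 rot [ 1.8e+02 -1.0e-01  1.8e+00] F [-0.1 -0.9  0.5]
```

```bash
python3 -m pendant '[3,-4.8,0,0,0,0, 3,-4.8,1,0,0,0, 3.1,-4.8,2,0,0,0, 0,0,4,0,0,0, 0,0,3.5,0,0,0, 0,0,1.5,0,0,0, 0,0,0.5,0,0,0, 0,0,0,0,0,0]'; python3 s.py
python3 - <<'E'
from h import *
p,d=capture("wrist");cv2.imwrite("pics/w1.png",p[:,:,::-1]);p,d=capture("top");cv2.imwrite("pics/t1.png",cv2.resize(p[90:290,90:340,::-1],None,fx=3,fy=3))
E
```

```text
t: 3.2
tcp_pos: [0.4985, 0.1587, 0.0892]
tcp_rot: [-180.0, -0.1, 1.8]
contact_force: [0.6, -0.2, 0.8]
grip_width: 0.006
gripper_force: 0.0
t 3.2 tool box xyz mm [-32.8  -2.1] 89.2 rot [-1.8e+02 -1.0e-01  1.8e+00] F [ 0.6 -0.2  0.8]
```

View pics/w1.png

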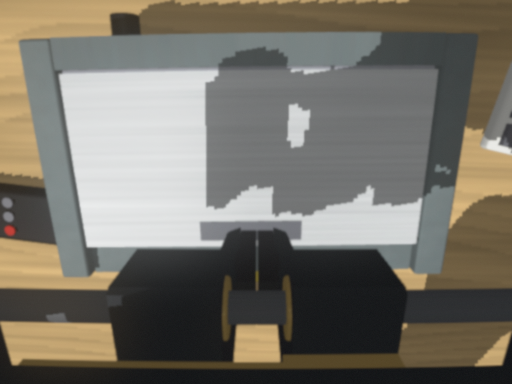

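The wrist picture shows the shut fingertips over the middle of the flap's front edge, tip at about (257,235), just in front of the grey strip. Now I'll press.

```bash
python3 -m pendant '[0,0,0.8,0,0,0, 0,0,0.4,0,0,0]'; python3 -m pendant '[0,0,0.3,0,0,0]';  python3 -m pendant '[0,0,0.15,0,0,0]'
```

```text
t: 3.55
tcp_pos: [0.4978, 0.1587, 0.0759]
tcp_rot: [180.0, 0.0, 1.8]
contact_force: [-0.4, 0.3, -0.1]
grip_width: 0.008
gripper_force: 0.0
t: 3.68
tcp_pos: [0.4979, 0.1588, 0.073]
tcp_rot: [180.0, 0.0, 1.8]
contact_force: [0.3, -0.0, 0.8]
grip_width: 0.006
gripper_force: 0.0
t: 3.8
tcp_pos: [0.4979, 0.1588, 0.0716]
tcp_rot: [180.0, 0.0, 1.8]
contact_force: [0.2, -0.1, -0.5]
grip_width: 0.006
gripper_force: 0.0
```

Run:
```python
from h import *
r=[]
p,d=capture("wrist");cv2.imwrite("pics/w2.png",p[:,:,::-1])
for i in range(4): 
    r.append(read_state()["contact_force"]); recognise("wrist","flap_press")
print(np.mean(r,0).round(2))
```

```text
[-0.14 -0.14  0.25]
```

View pics/w2.png

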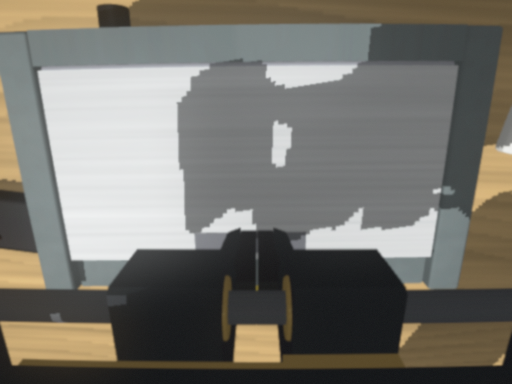

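```bash
cat > wd.py <<'E'
from h import *
from scipy.spatial.transform import Rotation as Ro
def wcloud():
    s=read_state();p,d=capture("wrist");c=calibration("wrist");T=np.array(c["tool_from_camera"])
    u,v,X=cloud("wrist",d,c);X=X@T[:3,:3].T+T[:3,3]
    W=X@Ro.from_euler("xyz",s["tcp_rot"],degrees=True).as_matrix().T+s["tcp_pos"]
    return s,p,d,u,v,X,W
E
python3 - <<'E'
from wd import *
s,p,d,u,v,X,W=wcloud()
print(calibration("wrist")["tool_from_camera"])
def at(a,b):
    m=(abs(u-a)<3)&(abs(v-b)<3);return W[m].mean(0).round(4) if m.any() else None
for q in [(60,90),(60,150),(80,200),(90,240),(90,255),(150,250),(212,240),(320,252),(400,252),(400,100),(60,275),(60,45),(10,100),(257,240),(245,240),(270,240),(200,270)]: print(q,at(*q))
E
```

```text
[[-3.97914834e-05 -9.59419375e-01 -2.81983087e-01  7.24712432e-02]
 [ 9.99999614e-01 -2.85716208e-04  8.31007987e-04  3.94124613e-04]
 [-8.77852302e-04 -2.81982945e-01  9.59419016e-01 -1.71617025e-01]
 [ 0.00000000e+00  0.00000000e+00  0.00000000e+00  1.00000000e+00]]
(60, 90) [0.5695 0.2558 0.0796]
(60, 150) [0.5401 0.2593 0.0801]
(80, 200) [0.5137 0.252  0.0804]
(90, 240) [0.4908 0.2492 0.0806]
(90, 255) [0.4817 0.2502 0.0807]
(150, 250) [0.5224 0.1925 0.1506]
(212, 240) [0.4933 0.1822 0.081 ]
(320, 252) [0.5325 0.1434 0.1689]
(400, 252) [0.489  0.0788 0.0809]
(400, 100) [0.5696 0.091  0.0804]
(60, 275) [0.4681 0.2694 0.0803]
(60, 45) [0.5898 0.2529 0.0803]
(10, 100) [0.5643 0.2813 0.0802]
(257, 240) [0.5071 0.1583 0.1087]
(245, 240) [0.5071 0.1637 0.1091]
(270, 240) [0.5074 0.1525 0.1089]
(200, 270) [0.5318 0.1721 0.1778]
```

Run:
```python
from wd import *
s,p,d,u,v,X,W=wcloud();print(s["tcp_pos"],s["contact_force"],s["grip_width"])
for r in range(218,262,2):
    m=(abs(u-250)<2)&(v==r);print(r,W[m].mean(0).round(4),X[m].mean(0).round(4),p[r,250])
```

```text
[0.49809085 0.15877381 0.07195559] [ 0.6280531  -0.34694044 -0.68340062] -0.0011479656714528121
218 [0.5065 0.162  0.0806] [ 0.0085 -0.0029 -0.0087] [216 219 219]
220 [0.5054 0.162  0.0806] [ 0.0074 -0.003  -0.0087] [216 219 219]
222 [0.5042 0.1619 0.0805] [ 0.0062 -0.003  -0.0085] [213 216 216]
224 [0.5031 0.1619 0.0806] [ 0.0051 -0.003  -0.0086] [214 217 217]
226 [0.5021 0.1619 0.081 ] [ 0.0041 -0.003  -0.0091] [219 221 221]
228 [0.5008 0.1618 0.0807] [ 0.0028 -0.003  -0.0087] [214 217 217]
230 [0.4995 0.1618 0.0802] [ 0.0015 -0.003  -0.0083] [141 143 144]
232 [0.5066 0.1617 0.0989] [ 0.0086 -0.0026 -0.027 ] [50 51 52]
234 [0.5066 0.1616 0.1014] [ 0.0086 -0.0026 -0.0295] [42 42 44]
236 [0.5066 0.1616 0.1037] [ 0.0086 -0.0025 -0.0317] [42 42 43]
238 [0.507  0.1615 0.1066] [ 0.009  -0.0025 -0.0347] [41 42 42]
240 [0.5071 0.1615 0.109 ] [ 0.0091 -0.0024 -0.0371] [40 40 41]
242 [0.5072 0.1614 0.1111] [ 0.0092 -0.0024 -0.0392] [40 40 40]
244 [0.5073 0.1614 0.1135] [ 0.0093 -0.0023 -0.0415] [38 38 40]
246 [0.5072 0.1614 0.1152] [ 0.0092 -0.0023 -0.0432] [37 37 38]
248 [0.5071 0.1613 0.1168] [ 0.0091 -0.0023 -0.0448] [36 37 37]
250 [0.5074 0.1613 0.1193] [ 0.0094 -0.0022 -0.0473] [37 37 37]
252 [0.507  0.1613 0.1203] [ 0.009  -0.0022 -0.0483] [34 34 35]
254 [0.5072 0.1612 0.1225] [ 0.0092 -0.0022 -0.0505] [35 34 36]
256 [0.5072 0.1612 0.1242] [ 0.0092 -0.0022 -0.0522] [34 34 35]
258 [0.5072 0.1612 0.1259] [ 0.0092 -0.0021 -0.0539] [34 34 34]
260 [0.5073 0.1611 0.1277] [ 0.0093 -0.0021 -0.0557] [31 31 31]
```

The flap is still flat at 80 mm and I read no force. In the depth image the visible finger ends about 26 mm behind the nominal TCP, so I'll lower in small guarded steps.

```bash
for i in 1; do :; done; python3 -m pendant '[0,0,0.3,0,0,0]'|grep -E 'tcp_pos|contact'; python3 -m pendant '[0,0,0.3,0,0,0]'|grep -E 'tcp_pos|contact'; python3 -m pendant '[0,0,0.3,0,0,0]'|grep -E 'tcp_pos|contact'
```

```text
tcp_pos: [0.4982, 0.1588, 0.0689]
contact_force: [-0.7, 0.1, -0.3]
tcp_pos: [0.498, 0.1587, 0.0656]
contact_force: [0.3, 0.2, 1.0]
tcp_pos: [0.4979, 0.1588, 0.0625]
contact_force: [-0.3, -0.5, -0.6]
```

Run:
```python
from h import *
p,d=capture("scene");cv2.imwrite("pics/s2.png",cv2.resize(p[110:260,200:400,::-1],None,fx=4,fy=4,interpolation=cv2.INTER_CUBIC))
```

```text
(no output)
```

View pics/s2.png

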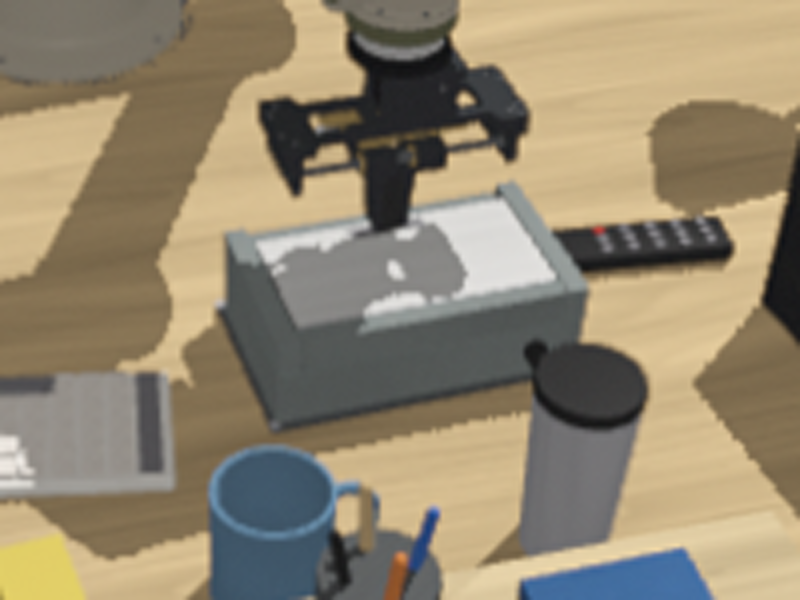

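The scene crop shows the fingertips at about (385,228), just above the front middle of the flap. I'll continue down.

```bash
python3 -m pendant '[0,0,0.3,0,0,0]'|grep -E 'tcp_pos|contact'; python3 -m pendant '[0,0,0.2,0,0,0]'|grep -E 'tcp_pos|contact'; python3 -m pendant '[0,0,0.2,0,0,0]'|grep -E 'tcp_pos|contact'; python3 -m pendant '[0,0,0.2,0,0,0]'|grep -E 'tcp_pos|contact'
```

```text
tcp_pos: [0.4981, 0.1588, 0.0597]
contact_force: [-0.6, -0.2, -0.3]
tcp_pos: [0.4979, 0.1588, 0.0576]
contact_force: [1.3, -0.6, -0.4]
tcp_pos: [0.498, 0.1587, 0.0557]
contact_force: [-0.6, 0.1, 0.8]
tcp_pos: [0.498, 0.1587, 0.0539]
contact_force: [-0.9, -0.7, 2.1]
```

```bash
python3 -m pendant '[0,0,0.2,0,0,0]'|grep -E 'tcp_pos|contact'; python3 -m pendant '[0,0,0.15,0,0,0]'|grep -E 'tcp_pos|contact'; python3 -m pendant '[0,0,0.15,0,0,0]'|grep -E 'tcp_pos|contact'
```

```text
tcp_pos: [0.498, 0.1588, 0.0519]
contact_force: [-1.6, -0.1, 1.8]
tcp_pos: [0.4981, 0.1588, 0.0504]
contact_force: [-1.1, -0.8, 5.5]
tcp_pos: [0.4983, 0.1588, 0.049]
contact_force: [-2.3, 0.0, 9.4]
```

```bash
python3 -m pendant '[0,0,-0.8,0,0,0, -3.5,0,-3.5,0,0,0, -5,0,-3.5,0,0,0, -5,0,-3.5,0,0,0, 0,0,-2,0,0,0, 0,0,-2,0,0,0, 0,0,-1,0,0,0, 0,0,0,0,0,0, 0,0,0,0,0,0, 0,0,0,0,0,0]'; python3 s.py
python3 - <<'E'
from wd import *
s,p,d,u,v,X,W=wcloud();cv2.imwrite("pics/w3.png",p[:,:,::-1])
p,d=capture("top");t=p[140:265,130:270,::-1];cv2.imwrite("pics/t3.png",np.hstack([cv2.resize(t,None,fx=3,fy=3),cv2.resize(p[:,:,::-1],(10,375))]))
for l in ["flap_edge","paddle_on","paddle","well","flap_press"]:
  for n in ["top","wrist"]:
    for q in recognise(n,l)[:2]:
        uu,vv=q["centre"];
        if n=="top": print(n,l,q["confidence"],q["centre"],w(n,(uu,vv),d[int(vv),int(uu)]).round(4))
        else:
            m=(abs(u-uu)<3)&(abs(v-vv)<3);print(n,l,q["confidence"],q["centre"],np.median(W[m],0).round(4) if m.any() else None)
E
```

```text
t: 6.7
tcp_pos: [0.3628, 0.1545, 0.2112]
tcp_rot: [180.0, 0.1, 1.8]
contact_force: [-0.3, -0.2, 0.1]
grip_width: 0.005
gripper_force: 0.0
t 6.7 tool box xyz mm [-168.5   -2. ] 211.2 rot [1.8e+02 1.0e-01 1.8e+00] F [-0.3 -0.2  0.1]
top flap_edge 0.61 [197.6, 185.7] [0.5705 0.1516 0.1691]
top paddle_on 0.68 [183.3, 125.5] [0.7438 0.2038 0.1481]
top paddle_on 0.54 [219.5, 210.1] [0.5209 0.0997 0.0608]
wrist paddle_on 0.87 [323.0, 14.2] [0.5039 0.0996 0.0648]
top paddle 0.75 [218.0, 209.2] [0.5227 0.1037 0.0663]
wrist paddle 0.75 [322.4, 16.5] [0.5022 0.0999 0.065 ]
top well 0.8 [197.9, 207.1] [0.5288 0.1638 0.053 ]
wrist well 0.82 [251.4, 34.8] [0.487  0.1623 0.0531]
top flap_press 0.65 [193.3, 186.7] [0.5667 0.1623 0.1729]
```

View pics/w3.png

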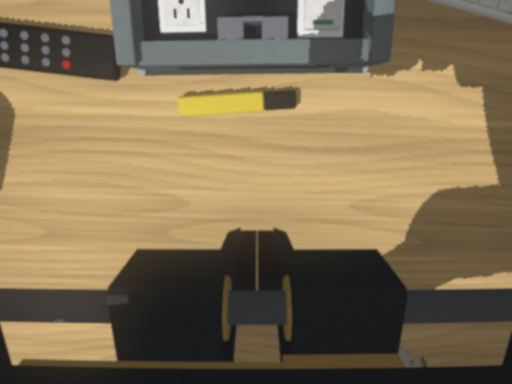

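View pics/t3.png

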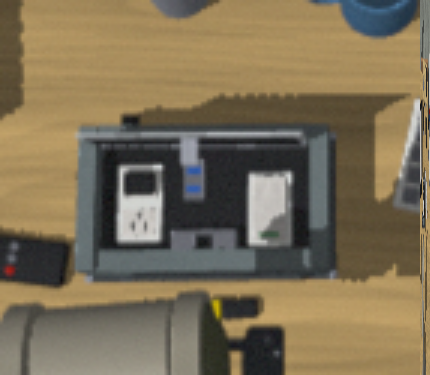

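The flap is open: in the wrist view the paddle's green bar is at about (322,21), and the top view shows the same.

```bash
python3 -m pendant '[4.5,2,0,0,0,0, 4.5,2,2,0,0,0, 4.4,2,3,0,0,0, 0,0,5,0,0,0, 0,0,2.5,0,0,0, 0,0,0,0,0,0]'; python3 s.py
python3 - <<'E'
from wd import *
s,p,d,u,v,X,W=wcloud()
g=p.astype(int);m=(g[...,1]>g[...,0]+30)&(g[...,1]>g[...,2]+10)
mm=m[v,u]&(v<260);print(mm.sum(), np.median(W[mm],0), u[mm].mean(),v[mm].mean())
cv2.imwrite("pics/w4.png",p[:,:,::-1])
E
```

```text
t: 8.05
tcp_pos: [0.4979, 0.0987, 0.0855]
tcp_rot: [-180.0, 0.2, 1.8]
contact_force: [0.4, 0.5, 0.8]
grip_width: 0.01
gripper_force: 0.0
t 8.05 tool box xyz mm [-35.2 -62. ] 85.5 rot [-180.     0.2    1.8] F [0.4 0.5 0.8]
155 [0.49786977 0.09974958 0.06607285] 253.95483870967743 214.2774193548387
```

View pics/w4.png

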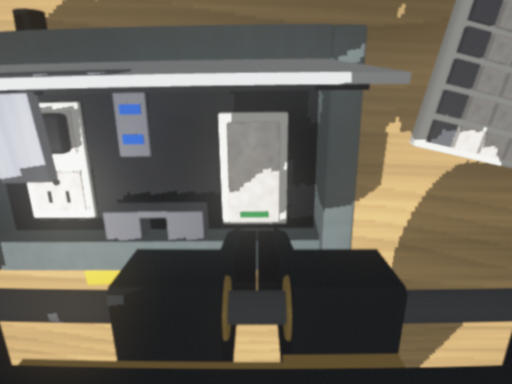

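The green bar, at (254,214), measures (0.498, 0.0997, 0.066), directly under the tips.

```bash
python3 -m pendant '[0,0,2.5,0,0,0, 0,0,1.3,0,0,0, 0,0,0.3,0,0,0]'|grep -E 'tcp_pos|contact'; python3 -m pendant '[0,0,0.3,0,0,0]'|grep -E 'tcp_pos|contact'; python3 -m pendant '[0,0,0.2,0,0,0]'|grep -E 'tcp_pos|contact'; python3 -m pendant '[0,0,0.2,0,0,0]'|grep -E 'tcp_pos|contact'
```

```text
tcp_pos: [0.499, 0.0988, 0.0461]
contact_force: [-0.1, 0.1, -0.5]
tcp_pos: [0.4994, 0.0988, 0.0436]
contact_force: [-0.0, 0.1, 0.0]
tcp_pos: [0.4992, 0.0988, 0.0413]
contact_force: [-0.3, -0.8, -0.1]
tcp_pos: [0.4989, 0.0988, 0.0393]
contact_force: [-3.2, -0.5, 6.0]
```

```bash
python3 -m pendant '[0,0,0.2,0,0,0]'|grep -E 'tcp_pos|contact'; python3 -m pendant '[0,0,0.2,0,0,0]'|grep -E 'tcp_pos|contact';  python3 -m pendant '[0,0,0.1,0,0,0]'|grep -E 'tcp_pos|contact'
```

```text
tcp_pos: [0.4988, 0.0988, 0.037]
contact_force: [-0.1, 0.4, -0.1]
tcp_pos: [0.4991, 0.0988, 0.0362]
contact_force: [-12.5, -2.4, 32.0]
tcp_pos: [0.4992, 0.0987, 0.0361]
contact_force: [-15.3, -1.6, 34.9]
```

```bash
python3 -m pendant '[0,0,-0.5,0,0,0, 0,0,-4,0,0,0, 0,0,-5,0,0,0, 0,0,-5,0,0,0, 0,0,-4,0,0,0, 0,0,0,0,0,0]'; python3 s.py
python3 - <<'E'
from wd import *
s,p,d,u,v,X,W=wcloud()
g=p.astype(int);m=(g[...,1]>g[...,0]+30)&(g[...,1]>g[...,2]+10)
mm=m[v,u]&(v<260);print(mm.sum(), np.median(W[mm],0), u[mm].mean(),v[mm].mean())
B=np.array([.5312,.1618]);a=np.radians(1.8);R2=np.array([[np.cos(a),-np.sin(a)],[np.sin(a),np.cos(a)]])
b=(W[:,:2]-B)@R2*1e3
for x in range(-38,20,6):
    k=(abs(b[:,0]-x)<3)&(abs(b[:,1]+62)<10);print(x,k.sum(),np.median(W[k,2])*1e3 if k.any() else 0)
k=W[:,2]>.15
k&=(abs(b[:,1])<95)&(b[:,0]>15)&(b[:,0]<65)
print("flap edge",k.sum(),np.percentile(b[k],[2,50,98],axis=0),np.percentile(W[k,2],[2,50,98]))
E
```

```text
t: 9.98
tcp_pos: [0.5001, 0.0988, 0.2214]
tcp_rot: [180.0, -0.3, 1.8]
contact_force: [-0.4, -0.1, -0.9]
grip_width: 0.004
gripper_force: 0.0
t 9.975 tool box xyz mm [-33.1 -62. ] 221.4 rot [180.   -0.3   1.8] F [-0.4 -0.1 -0.9]
49 [0.49666971 0.09955434 0.06228451] 254.6734693877551 170.0
-38 271 295.72390634261575
-32 317 268.99819434449773
-26 2731 278.26114628998755
-20 696 281.274952866955
-14 2461 335.7604127016353
-8 3979 331.5977609309483
-2 2007 329.3908158339698
4 135 64.7399091395976
10 120 65.18576874376001
16 119 65.52377454482536
flap edge 3793 [[ 17.21853088 -89.48773357]
 [ 39.71581379   0.2576365 ]
 [ 44.53650449  89.81756613]] [0.15215577 0.17225655 0.17863498]
```

The green bar went from 66 to 62 mm, so the switch is on. Next I'll go over and behind the flap.

```bash
python3 -m pendant '[0,0,-1,0,0,0, 3.6,-2,0,0,0,0, 3.6,-2,0,0,0,0, 3.6,-2.2,0,0,0,0, 0,0,4,0,0,0, 0,0,4,0,0,0, 0,0,0.4,0,0,0, 0,0,0,0,0,0]'; python3 s.py
```

```text
t: 11.02
tcp_pos: [0.6053, 0.1641, 0.1459]
tcp_rot: [-180.0, -0.1, 1.8]
contact_force: [0.7, 0.7, 0.3]
grip_width: 0.008
gripper_force: 0.0
t 11.025 tool box xyz mm [74.2 -0.1] 145.9 rot [-1.8e+02 -1.0e-01  1.8e+00] F [0.7 0.7 0.3]
```

```bash
python3 -m pendant '[-1.2,0,0,0,0,0, -1.2,0,0,0,0,0, -1,0,0.2,0,0,0, -1,0,0.25,0,0,0]'; python3 -m pendant '[-1.1,0,0.5,0,0,0, -1,0,0.6,0,0,0, -0.9,0,0.8,0,0,0, -0.9,0,0.85,0,0,0, 0,0,0,0,0,0]'; python3 s.py
```

```text
t: 11.52
tcp_pos: [0.561, 0.1627, 0.1414]
tcp_rot: [-180.0, -0.1, 1.8]
contact_force: [0.7, -0.4, 1.1]
grip_width: 0.004
gripper_force: 0.7
t: 12.15
tcp_pos: [0.5211, 0.1615, 0.1122]
tcp_rot: [180.0, 0.1, 1.8]
contact_force: [0.3, -0.5, 1.2]
grip_width: 0.005
gripper_force: 0.5
t 12.15 tool box xyz mm [-10.1  -0. ] 112.2 rot [1.8e+02 1.0e-01 1.8e+00] F [ 0.3 -0.5  1.2]
```

```bash
python3 -m pendant '[-0.9,0,1.1,0,0,0, -0.7,0,1.45,0,0,0]'; python3 -m pendant '[-0.4,0,1.4,0,0,0, -0.15,0,1.2,0,0,0, 0,0,0,0,0,0]'; python3 s.py
```

```text
t: 12.4
tcp_pos: [0.5063, 0.161, 0.0875]
tcp_rot: [-180.0, -0.1, 1.8]
contact_force: [2.2, -1.4, 1.9]
grip_width: 0.002
gripper_force: 1.2
t: 12.78
tcp_pos: [0.5, 0.1608, 0.0605]
tcp_rot: [-180.0, 0.1, 1.8]
contact_force: [-1.0, -0.4, 3.0]
grip_width: 0.004
gripper_force: 0.8
t 12.775 tool box xyz mm [-31.2   0. ] 60.5 rot [-1.8e+02  1.0e-01  1.8e+00] F [-1.  -0.4  3. ]
```

```bash
python3 -m pendant '[0,0,0.4,0,0,0, 0,0,0.3,0,0,0]'|grep -E 'tcp_pos|contact'; python3 -m pendant '[0,0,0.25,0,0,0]'|grep -E 'tcp_pos|contact'; python3 -m pendant '[0,0,0.15,0,0,0]'|grep -E 'tcp_pos|contact'
```

```text
tcp_pos: [0.5005, 0.1609, 0.0543]
contact_force: [-1.8, -0.6, 2.1]
tcp_pos: [0.5005, 0.1609, 0.0518]
contact_force: [-0.9, -0.4, 2.5]
tcp_pos: [0.5006, 0.1609, 0.0503]
contact_force: [-1.2, 0.9, 3.9]
```

```bash
python3 -m pendant '[0,0,0.15,0,0,0]'|grep -E 'tcp_pos|contact'; python3 -m pendant '[0,0,0.1,0,0,0]'|grep -E 'tcp_pos|contact'
```

```text
tcp_pos: [0.5007, 0.1609, 0.0491]
contact_force: [-4.3, 0.2, 13.9]
tcp_pos: [0.5008, 0.1609, 0.049]
contact_force: [-7.9, -0.5, 19.8]
```

The flap is at its stop. I'll let go slowly.

```bash
python3 -m pendant '[0,0,-0.4,0,0,0, 0,0,-0.5,0,0,0, 0,0,-1,0,0,0, 0,0,-3,0,0,0, 0,0,-5,0,0,0, 0,0,0,0,0,0, 0,0,0,0,0,0, 0,0,0,0,0,0]'; python3 s.py
python3 - <<'E'
from wd import *
s,p,d,u,v,X,W=wcloud()
B=np.array([.5312,.1618]);a=np.radians(1.8);R2=np.array([[np.cos(a),-np.sin(a)],[np.sin(a),np.cos(a)]])
b=(W[:,:2]-B)@R2*1e3
for x in range(-45,60,10):
    k=(abs(b[:,0]-x)<4)&(abs(b[:,1]-80)<12);print(x,k.sum(),np.median(W[k,2])*1e3 if k.any() else 0)
cv2.imwrite("pics/w5.png",p[:,:,::-1])
E
```

```text
t: 14.52
tcp_pos: [0.4998, 0.1607, 0.1457]
tcp_rot: [180.0, 0.1, 1.8]
contact_force: [0.8, 0.3, -0.1]
grip_width: 0.003
gripper_force: 0.0
t 14.525 tool box xyz mm [-31.4  -0.1] 145.7 rot [1.8e+02 1.0e-01 1.8e+00] F [ 0.8  0.3 -0.1]
-45 304 80.5014319607873
-35 504 81.24545420018394
-25 358 80.76003054798261
-15 328 80.53440137240884
-5 354 80.4907514262439
5 357 80.44993173467785
15 372 80.34759750481307
25 401 80.31255859556177
35 373 80.19518198521287
45 410 80.105384310767
55 441 80.12401013226399
```

View pics/w5.png

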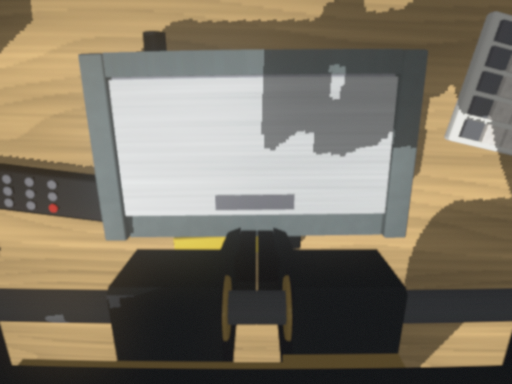

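The flap spans (110,75) to (390,215), lies flush at about 80 mm with the cheeks, and is latched. The other things have not moved.

```bash
python3 -c "
from cell import *
print(close_job())"
```

```text
the job is handed in; nothing more can be done
None
```

The power box is switched on and its flap is latched flush again; I handed the job in at about 14.5 s, with nothing else seen to have moved and no force reading above about 38 N.

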